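# Square a mortar prism into the fence corner of a measuring board

## Task

Take the taller of the two mortar prisms out of the stand, lay it gently on its side on the squaring board, in the open part beside the fences, and let go of it. Then push it square and fully flush into the corner, its long side against the long back fence and one end against the short end fence, ready to be measured. Do not let the prism drop or topple, and leave the shorter prism and the other things on the bench where they are.

Things in the scene. Friction and masses are not known exactly. Their poses are not given: they have to be found in the camera images.
- long_prism: The taller grey mortar prism, 40 x 40 x 140 mm, about 0.4 kg. It starts upright in one of the stand's two pockets (either one). Origin: centre of its lower end face as it stands; z runs along its length towards the other end, x and y are square to its side faces. Its two ends and four sides are alike: any side may lie down, either end may meet the end fence.
- prism_centre (a point): The middle of the taller prism, 70 mm along its z from its origin; axes as the prism's.
- short_prism: The shorter grey mortar prism, 40 x 40 x 80 mm, upright in the other pocket. Origin: centre of its lower end; z along its length. Leave it.
- stand: Grey plastic stand, 56 mm along x, 156 mm along y, fixed to the bench. Origin: centre of its underside. Two open square pockets centred at y = +50 and -50 mm, 46 mm wide inside, their floor 6 mm above the bench, their walls 5 mm thick and rising to 31 mm above the bench. The prisms stand in them with their sides parallel to the stand's x and y (within 0.02 rad).
- board: Aluminium squaring board with two steel fences, fixed to the bench: plate 120 mm along x, 190 mm along y, 8 mm thick. Origin: centre of its underside; z up. The back fence runs along the whole +x edge, the end fence along the +y edge for 85 mm from the back corner; both are 15 mm thick and stand 36 mm above the plate. The other two sides are open.
- corner (a point): The inner corner of the fences, on the plate's top face, 8 mm above the bench; axes as the board's. The back fence's inner face is the plane x = 0 here, the end fence's inner face is y = 0; the open plate lies at negative x (to -105 mm) and negative y (to -175 mm).
- bottle: White square bottle, 62 mm wide, 142 mm high, upright at the right. Origin: centre of its base. Leave it.
- timer: Small grey timer, 58 x 58 x 18 mm, lying behind the stand. Origin: centre of its base. Leave it. Behind the work rise, over 0.4 m high, the blue oven (front at world x = 0.61 m, y from -0.08 to 0.33) and the incubator (front at x = 0.565, y below -0.14, its upright handle at y = -0.18 reaching out to x = 0.52).
- meter: White hand-held meter, 144 x 66 x 28 mm, lying to the right of the stand. Origin: centre of its base, length along x. Leave it.

How it is judged:
By the outcome, as a careful person would: the job done as asked, in the order asked, and still so for the second after the job is handed in, with the robot touching nothing.
It also fails if it takes over 61 s, if anything falls off the work surface, if the arm or the gripper's body presses on something with over 40 N, if the wrist force passes 120 N, or if a joint passes its speed limit or range.

## Robot

A 6-joint arm with a two-finger parallel gripper is mounted at the origin on a cart in front of the work surface, level with it; the furniture and walls round the work are solid. World frame = base frame: x ahead of the robot, y to its left, z up, the work surface at z = 0. Lengths are in m, angles in rad, forces in N, time in s.
With the tool pointing down it reaches from about 0.375 to 0.825 m from the base axis. Payload 5.5 kg.
Tool frame: the origin (TCP) lies at the very end of the fingers, on their centre line; the grasp point (between the pads) lies 19 mm behind it; z points along the fingers, y is the line along which they close (so a half turn about z gives the same grasp; the last joint's range is limited). The gripper opens to 85 mm and grips with 20 to 120 N. Pads are 22 mm wide; open, the fingers measure 114 mm over their backs; the gripper's body (76 mm by 85 mm) begins 54 mm behind the grasp point. The pads swing forward as they close: fully open they stand 13 mm farther back than shut.
Start: joints at [-1.302, 0.314, -0.047, 1.21, 0, 1.571], TCP at [0.159, -0.578, 0.231] pointing down, gripper open.
Joint ranges: [-2.67, 2.67], [-0.69, 1.73], [-1.03, 1.25], [-2.08, 2.16], [-1.42, 1.45], [-3.14, 3.14]. Speed limits (rad/s): [2.39, 2.39, 3.01, 3.14, 3.14, 3.14].

## Interface

Orientations are given as a unit quaternion [w, x, y, z].
In Python, from station import arm, camera, sign_off gives the robot as it stands.
- The arm moves only by the tool servo_tool, never from a script. Its argument "plan" is a list of rows, each a list of 4 numbers: the shift along the tool's x, y, z as a fraction of full scale, then the turn about the tool's z as a fraction of full scale. A call has 1 to 12 rows; each row is the pose to reach, as a shift and turn from the pose commanded when the call began, along the tool's axes at that moment, turning the shorter way round; what a row does not reach only later rows make up. Full scale, the value 1, is 500 mm for a shift and pi rad for a turn. A row lasts 1/8 s, in which the tool goes at most 62.5 mm and 10.7 degrees, less where a joint would pass 70% of its speed; a pose out of reach is approached as far as the arm can. A call with a number of a shift or a turn outside -1 to 1 is refused whole. A call with a gripper value outside its range is refused whole. "jaw" is the closure, from 0 (fully open) to 1 (shut), set as the call begins (left out, the last holds). The fingers move at their own pace and stop on an object; "squeeze" is the grip in N (left out, the last holds). Time passes only in rows, so rows that repeat a pose let the fingers close. It gives the time, the measured TCP pose, the force, the opening and the grip force at its end, in the units of the state.
- arm.state(): the state, without advancing time (a new reading comes with each control period).
- camera(name): name is "scene" or "top" or "wrist"; returns a dict with "frame" (400x640x3 uint8, blue, green, red), "camera_matrix" (3x3 intrinsics, pixels), "extrinsics" (4x4, takes a point from world to camera coordinates); the wrist camera has in their place "T_tool_cam" (4x4, takes a point from camera to tool coordinates, whose origin is the TCP and whose axes are the flange's). Camera axes: x right, y down, z forward; pixel columns grow to the right and rows downward; lengths in m; the calibration is good to about 2 mm. A picture is of the moment at which its call begins: read the wrist's pose just before it. There is no depth.
- sign_off(): hands the job in; it is judged then, once.
The state is a dict: "time": time; "qpos": joint angles; "joint_velocities": joint speeds; "joint_efforts": joint torques, N m; "eef_pos": TCP position; "tcp_rot": TCP orientation; "ft_force": force on the tool from outside, world axes, zero at the start; "wrist_torque": the same for the moment, N m; "finger_gap": opening from 0.0 (shut) to 1.0 (fully open); "grasp_force": force on a finger pad.
Only numpy, scipy, OpenCV 4.12 (cv2) and the standard library are available. Lean on these libraries where they do the work, as an engineer would, in place of code of your own. Each camera call takes 0.05 s, during which the arm holds its last target. There are 200 camera calls.

## Working session

There is one attempt and no reset: what is moved stays moved. The work goes in short steps, Python scripts to look and compute and a tool call to move; the robot and the scene stay as the last step left them, time stands still between calls to the robot, and variables do not carry over. Pictures are saved under pics/ and viewed, at most 10 in all, crops included, and the job is handed in when it is done.

Besides the shell and the picture viewer there is one more tool, called after "Emit:" as name(argument=value, ...), one argument or row to a line, values as JSON. servo_tool: Moves the arm, as the interface text tells. Its arguments: {"type":"object","properties":{"plan":{"type":"array"},"jaw":{"type":"number"},"squeeze":{"type":"number"}},"required":["plan"]}

```bash
ls; mkdir -p pics; python3 - <<'E'
from station import arm,camera
import cv2,numpy as np,pickle
s=arm.state();print({k:np.round(v,4).tolist() for k,v in s.items()})
d={}
for n in("scene","top"):
    c=camera(n);d[n]=c;cv2.imwrite(f"pics/{n}0.png",c["frame"]);print(n,c["camera_matrix"],c["extrinsics"])
pickle.dump(d,open("cam0.pkl","wb"))
E
```

```text
pics
{'time': 0.0, 'qpos': [-1.302, 0.3142, -0.0481, 1.2102, -0.0, 1.5708], 'joint_velocities': [-0.0013, 0.0006, -0.003, 0.0002, 0.0013, -0.0005], 'joint_efforts': [0.0036, -53.9587, 33.9751, 0.0192, 0.0003, -0.0], 'eef_pos': [0.1592, -0.5779, 0.2304], 'tcp_rot': [-0.0009, 0.991, 0.134, -0.0001], 'ft_force': [-0.6038, 0.1337, 0.6244], 'wrist_torque': [-0.0572, -0.0405, 0.0281], 'grasp_force': 0.0, 'finger_gap': 1.0003}
scene [[459.62798146   0.         317.00139528]
 [  0.         459.62798146 199.44294757]
 [  0.           0.           1.        ]] [[-0.69627549 -0.71773692 -0.00735943  0.32779008]
 [-0.31395948  0.31375984 -0.89609386  0.24333133]
 [ 0.64546874 -0.62161763 -0.4438036   0.88797944]
 [ 0.          0.          0.          1.        ]]
top [[390.1786991    0.         317.95437269]
 [  0.         390.1786991  197.54874849]
 [  0.           0.           1.        ]] [[ 0.00822957 -0.99981565  0.01734744 -0.0445704 ]
 [-0.98399123 -0.0111854  -0.17786555  0.50265185]
 [ 0.1780268  -0.01560597 -0.98390188  1.11426327]
 [ 0.          0.          0.          1.        ]]
```

View pics/scene0.png

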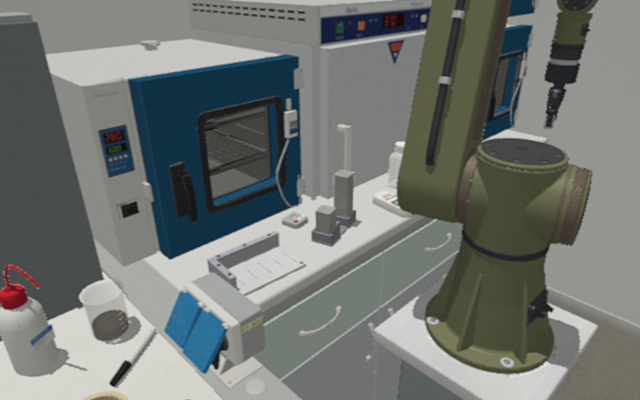

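View pics/top0.png

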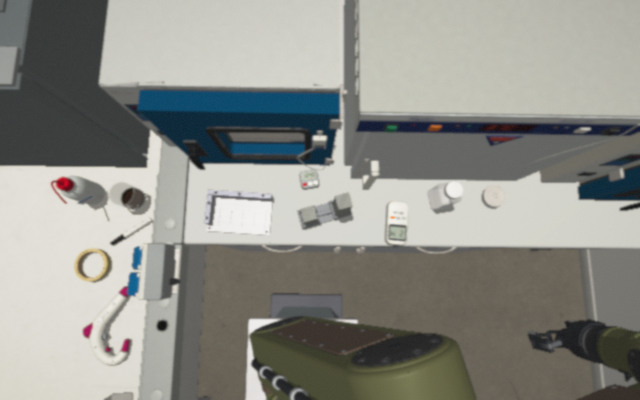

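The scene view shows the stand at about (333,215), with the tall prism in its right pocket at (345,198), and the board at (255,262). In the top view the board spans about (205–272, 190–235) and the stand about (300–353, 195–228). Next I'll enlarge the top view.

```bash
python3 - <<'E'
import cv2,pickle
d=pickle.load(open("cam0.pkl","rb"))
f=d["top"]["frame"][175:245,195:365]
a=cv2.resize(f,None,fx=4.6,fy=4.6,interpolation=cv2.INTER_CUBIC)
g=d["scene"]["frame"][160:300,200:370]
a2=cv2.resize(g,(340,280),interpolation=cv2.INTER_CUBIC)
cv2.imwrite("pics/c1.png",a)
E
```

```text
(no output)
```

View pics/c1.png

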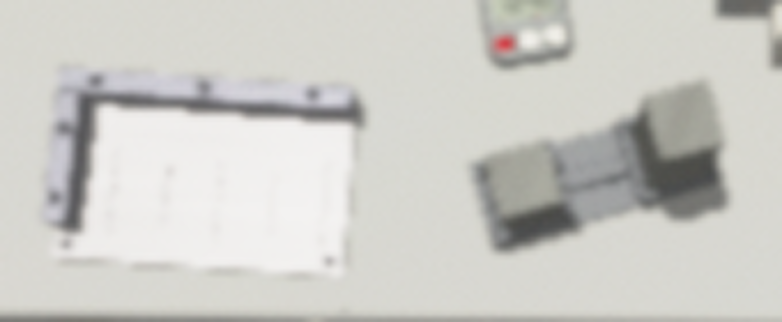

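The crop shows the board with its fence tops, the corner post at about (60,68). The tall prism's top is at about (655–722, 82–155) and the short prism's top at (485–562, 142–218). I'll cast rays for these corners.

```bash
cat > h.py <<'E'
import numpy as np
def ray(c,uv):
    K,E=c["camera_matrix"],c["extrinsics"];R,t=E[:3,:3],E[:3,3]
    return -R.T@t, R.T@np.linalg.inv(K)@np.array([uv[0],uv[1],1.])
def onz(c,uv,z):
    o,d=ray(c,uv);return o+d*(z-o[2])/d[2]
def proj(c,P):
    E=c["extrinsics"];p=c["camera_matrix"]@(E[:3,:3]@np.asarray(P)+E[:3,3]);return p[:2]/p[2]
E
python3 - <<'E'
import pickle,numpy as np
from h import *
c=pickle.load(open("cam0.pkl","rb"))["top"]
S={"fence":(.044,[(60,66),(354,86),(44,225)]),"plate":(.008,[(50,258),(345,275),(356,122)]),
"tall":(.146,[(655,98),(708,82),(722,135),(668,155)]),"short":(.086,[(483,165),(550,142),(562,195),(498,218)])}
for n,(z,p) in S.items():
    P=np.array([onz(c,(195+(x+.5)/4.6-.5,175+(y+.5)/4.6-.5),z) for x,y in p]);print(n,P[:,:2].round(4).tolist(),P.mean(0)[:2].round(4))
E
```

```text
fence [[0.5256, 0.2885], [0.5146, 0.0985], [0.4223, 0.2926]] [0.4875 0.2265]
plate [[0.4047, 0.2973], [0.3954, 0.1045], [0.4971, 0.1002]] [0.4324 0.1673]
tall [[0.49, -0.0897], [0.5, -0.1211], [0.4683, -0.1292], [0.456, -0.0973]] [ 0.4786 -0.1093]
short [[0.4577, 0.0129], [0.4726, -0.0284], [0.4395, -0.0361], [0.4249, 0.0031]] [ 0.4487 -0.0121]
```

Emit:
servo_tool(
  plan=[
    [0.1, -0.08, -0.15, -0.05],
    [0.866, -0.734, -0.18, -0.506],
    [0.866, -0.734, -0.18, -0.506],
    [0.866, -0.734, -0.18, -0.506],
    [0.866, -0.734, -0.18, -0.506],
    [0.866, -0.734, -0.18, -0.506],
    [0.866, -0.734, -0.18, -0.506],
    [0.866, -0.734, -0.18, -0.506],
    [0.866, -0.734, -0.18, -0.506],
    [0.866, -0.734, -0.18, -0.506],
    [0.866, -0.734, -0.18, -0.506],
    [0.866, -0.734, -0.18, -0.506],
  ],
)

```text
time: 1.6
eef_pos: [0.4788, -0.1099, 0.3209]
tcp_rot: [-0.0, 0.598, 0.801, -0.0]
ft_force: [0.0, -0.2, -0.3]
finger_gap: 1.001
grasp_force: 0.0
```

```bash
python3 - <<'E'
from station import arm,camera
import cv2,numpy as np,pickle
s=arm.state();c=camera("wrist");pickle.dump((s,c),open("w1.pkl","wb"));cv2.imwrite("pics/w1.png",c["frame"])
print({k:np.round(s[k],4).tolist() for k in("time","qpos","eef_pos","tcp_rot","ft_force")},c["T_tool_cam"],c["camera_matrix"])
E
```

```text
{'time': 1.6, 'qpos': [-0.2254, 0.0862, -0.1254, 1.3602, -0.0005, 1.0578], 'eef_pos': [0.4788, -0.1099, 0.3209], 'tcp_rot': [-0.0003, 0.5985, 0.8011, -0.0004], 'ft_force': [0.0344, -0.2309, -0.3428]} [[-2.35926578e-04 -9.57321173e-01 -2.89026152e-01  7.37612770e-02]
 [ 9.99999971e-01 -2.09847118e-04 -1.21219071e-04  4.23143001e-05]
 [ 5.53942781e-05 -2.89026172e-01  9.57321194e-01 -1.43166104e-01]
 [ 0.00000000e+00  0.00000000e+00  0.00000000e+00  1.00000000e+00]] [[285.20772359   0.         321.11520093]
 [  0.         285.20772359 200.68438415]
 [  0.           0.           1.        ]]
```

View pics/w1.png

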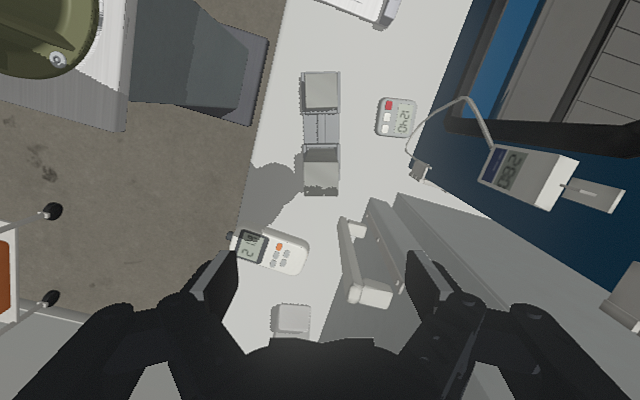

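The wrist view shows the tall prism's top around (322,170), the short prism around (322,92), the stand between them, and the handle at (350,250). I'll enlarge it.

```bash
python3 - <<'E'
import cv2,pickle,numpy as np
from h import *
from scipy.spatial.transform import Rotation as Ro
s,c=pickle.load(open("w1.pkl","rb"))
T=np.eye(4);T[:3,:3]=Ro.from_quat(s["tcp_rot"],scalar_first=True).as_matrix();T[:3,3]=s["eef_pos"]
c["extrinsics"]=np.linalg.inv(T@c["T_tool_cam"]);pickle.dump((s,c),open("w1.pkl","wb"))
print(proj(c,[.4786,-.1093,.146]),proj(c,[.4487,-.0121,.086]))
a=cv2.resize(c["frame"][60:205,285:360],None,fx=4,fy=4,interpolation=cv2.INTER_CUBIC);cv2.imwrite("pics/w1c.png",a)
E
```

```text
[321.25220477 181.44576067] [320.38904285  90.49372038]
```

View pics/w1c.png

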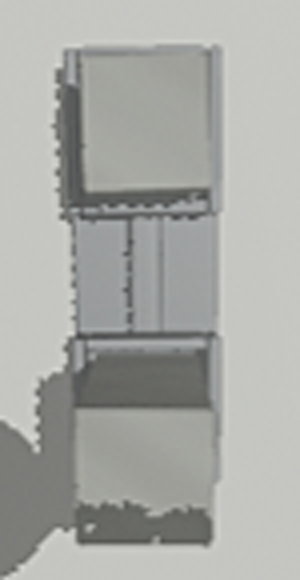

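In the crop, the tall prism's top face spans (77,407)–(212,545), with its lower part in the gripper's shadow. The short prism's top spans (82,55)–(212,190).

```bash
python3 - <<'E'
import pickle,numpy as np
from h import *
s,c=pickle.load(open("w1.pkl","rb"))
for n,z,p in(("tall",.146,[(78,407),(211,407),(212,545),(76,543)]),("short",.086,[(82,55),(205,52),(212,185),(86,190)]),("stand",.031,[(73,335),(217,335)])):
    P=np.array([onz(c,(285+(x+.5)/4-.5,60+(y+.5)/4-.5),z) for x,y in p])[:,:2]
    e=P-np.roll(P,-1,0);print(n,P.mean(0).round(4),np.linalg.norm(e,axis=1).round(4),np.unwrap(np.arctan2(e[:,1],e[:,0])%(np.pi/2),period=np.pi/2).round(3))
E
```

```text
tall [ 0.4771 -0.1065] [0.0372 0.0401 0.0394 0.0395] [0.288 0.311 0.272 0.256]
short [ 0.4495 -0.0113] [0.0375 0.0386 0.0397 0.0392] [0.31  0.359 0.325 0.303]
stand [ 0.4689 -0.0789] [0.0538 0.0538] [0.287 0.287]
```

Emit:
servo_tool(
  plan=[
    [0.0154, -0.001, 0.1, 0],
    [0.0154, -0.001, 0.2, 0],
    [0.0154, -0.001, 0.3, 0],
    [0.0154, -0.001, 0.38, 0],
    [0.0154, -0.001, 0.42, 0],
    [0.0154, -0.001, 0.438, 0],
    [0.0154, -0.001, 0.438, 0],
    [0.0154, -0.001, 0.438, 0],
  ],
)

```text
time: 2.65
eef_pos: [0.4774, -0.1029, 0.1034]
tcp_rot: [0.001, 0.599, 0.801, 0.0]
ft_force: [0.6, 0.8, -0.2]
finger_gap: 1.0
grasp_force: 0.0
```

Emit:
servo_tool(
  plan=[
    [0, 0, 0, 0],
    [0, 0, 0, 0],
    [0, 0, 0, 0],
    [0, 0, 0, 0],
    [0, 0, 0, 0],
    [0, 0, 0, 0],
    [0, 0, 0, 0],
    [0, 0, 0, 0],
  ],
  jaw=1,
  squeeze=40,
)

```text
time: 3.65
eef_pos: [0.4768, -0.1024, 0.1027]
tcp_rot: [0.0, 0.598, 0.801, 0.0]
ft_force: [-1.3, -0.1, 5.7]
finger_gap: 0.461
grasp_force: 40.4
```

Emit:
servo_tool(
  plan=[
    [0, 0, -0.03, 0],
    [0, 0, -0.07, 0],
    [0, 0, -0.12, 0],
    [0, 0, -0.18, 0],
    [0, 0, -0.24, 0],
    [0, 0, -0.24, 0],
  ],
)

```text
time: 4.4
eef_pos: [0.4783, -0.1027, 0.2245]
tcp_rot: [0.002, 0.598, 0.801, 0.001]
ft_force: [-0.0, -0.4, -3.9]
finger_gap: 0.462
grasp_force: 41.5
```

Emit:
servo_tool(
  plan=[
    [0.03, 0.002, 0, -0.05],
    [0.08, 0.004, 0, -0.1],
    [0.13, 0.006, 0, -0.15],
    [0.18, 0.008, 0, -0.2],
    [0.23, 0.01, 0, -0.25],
    [0.28, 0.013, 0, -0.3],
    [0.33, 0.016, 0, -0.35],
    [0.37, 0.018, 0, -0.4],
    [0.393, 0.019, 0, -0.45],
    [0.393, 0.019, 0, -0.5],
    [0.393, 0.019, 0, -0.55],
    [0.393, 0.019, 0, -0.6],
  ],
)

```text
time: 5.9
eef_pos: [0.4289, 0.0886, 0.2206]
tcp_rot: [-0.001, -0.299, 0.954, 0.0]
ft_force: [-0.7, -0.1, -3.9]
finger_gap: 0.465
grasp_force: 41.6
```

Emit:
servo_tool(
  plan=[
    [0, 0, 0, -0.05],
    [0, 0, 0, -0.1],
    [0, 0, 0, -0.15],
    [0, 0, 0, -0.2],
    [0, 0, 0, -0.25],
    [0, 0, 0, -0.293],
    [0, 0, 0, -0.293],
    [0, 0, 0, -0.293],
  ],
)

```text
time: 6.9
eef_pos: [0.4295, 0.0886, 0.2215]
tcp_rot: [-0.001, -0.689, 0.725, 0.0]
ft_force: [0.3, -0.6, -3.8]
finger_gap: 0.463
grasp_force: 41.6
```

```bash
python3 - <<'E'
from station import arm,camera
import cv2,numpy as np,pickle
s=arm.state();d={n:camera(n) for n in("scene","top","wrist")};pickle.dump((s,d),open("w2.pkl","wb"))
print({k:np.round(s[k],4).tolist() for k in("time","qpos","eef_pos","tcp_rot","ft_force","finger_gap","grasp_force")})
a=cv2.resize(d["scene"]["frame"][130:300,190:390],(706,600),interpolation=cv2.INTER_CUBIC)
cv2.imwrite("pics/s2.png",a)
E
```

```text
{'time': 6.9, 'qpos': [0.2035, 0.0158, -0.4256, 1.1308, 0.0, -1.3166], 'eef_pos': [0.4295, 0.0886, 0.2215], 'tcp_rot': [-0.0006, -0.6889, 0.7248, 0.0003], 'ft_force': [0.2539, -0.6198, -3.7757], 'finger_gap': 0.4627, 'grasp_force': 41.5704}
```

View pics/s2.png

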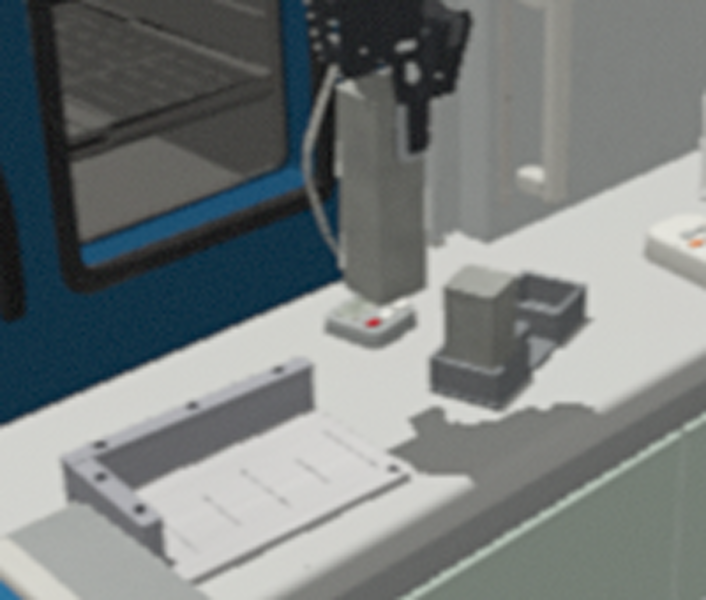

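The scene crop shows the prism hanging vertically at (380,190), with its lower end clear. The short prism and the timer haven't moved, and the board's fences are at (65–310, 360–560).

Emit:
servo_tool(
  plan=[
    [0, 0, 0.05, 0],
    [0, 0, 0.11, 0],
    [0, 0, 0.16, 0],
    [0, 0, 0.2, 0],
    [0, 0, 0.218, 0],
    [0, 0, 0.224, 0],
    [0, 0, 0.224, 0],
    [0, 0, 0.224, 0],
  ],
)

```text
time: 8.05
eef_pos: [0.4307, 0.0889, 0.111]
tcp_rot: [0.001, -0.69, 0.724, -0.0]
ft_force: [0.2, -0.0, -4.7]
finger_gap: 0.464
grasp_force: 41.4
```

Emit:
servo_tool(
  plan=[
    [0, 0, 0.002, 0],
    [0, 0, 0.004, 0],
    [0, 0, 0.006, 0],
    [0, 0, 0.008, 0],
    [0, 0, 0.009, 0],
    [0, 0, 0.009, 0],
  ],
)

```text
time: 8.8
eef_pos: [0.43, 0.0887, 0.1057]
tcp_rot: [-0.0, -0.69, 0.724, 0.0]
ft_force: [-0.5, -0.2, -3.2]
finger_gap: 0.466
grasp_force: 41.4
```

Emit:
servo_tool(
  plan=[
    [0, 0, 0.001, 0],
    [0, 0, 0.002, 0],
    [0, 0, 0.003, 0],
    [0, 0, 0.003, 0],
  ],
)

```text
time: 9.3
eef_pos: [0.4302, 0.0887, 0.1047]
tcp_rot: [0.0, -0.69, 0.724, -0.0]
ft_force: [-1.8, -1.1, 3.7]
finger_gap: 0.465
grasp_force: 42.1
```

Emit:
servo_tool(
  plan=[
    [0, 0, 0, 0],
    [0, 0, 0, 0],
    [-0.01, 0, 0, 0],
    [-0.021, 0, -0.001, 0],
    [-0.032, 0, -0.002, 0],
    [-0.042, 0, -0.003, 0],
    [-0.053, 0, -0.003, 0],
    [-0.063, 0, -0.003, 0],
    [-0.063, 0, -0.003, 0],
  ],
  squeeze=24,
)

```text
time: 10.42
eef_pos: [0.4316, 0.1206, 0.1058]
tcp_rot: [0.0, -0.69, 0.724, 0.0]
ft_force: [-0.2, -0.2, -3.6]
finger_gap: 0.467
grasp_force: 41.4
```

```bash
python3 - <<'E'
from station import arm,camera
import cv2,numpy as np,pickle
s=arm.state();c=camera("scene");pickle.dump((s,c),open("w3.pkl","wb"))
print({k:np.round(s[k],4).tolist() for k in("time","eef_pos","ft_force","wrist_torque")})
cv2.imwrite("pics/s3.png",cv2.resize(c["frame"][150:300,190:370],(600,500),interpolation=cv2.INTER_CUBIC))
E
```

```text
{'time': 10.425, 'eef_pos': [0.4316, 0.1206, 0.1058], 'ft_force': [-0.1996, -0.1528, -3.6382], 'wrist_torque': [-0.0124, -0.0109, -0.0198]}
```

View pics/s3.png

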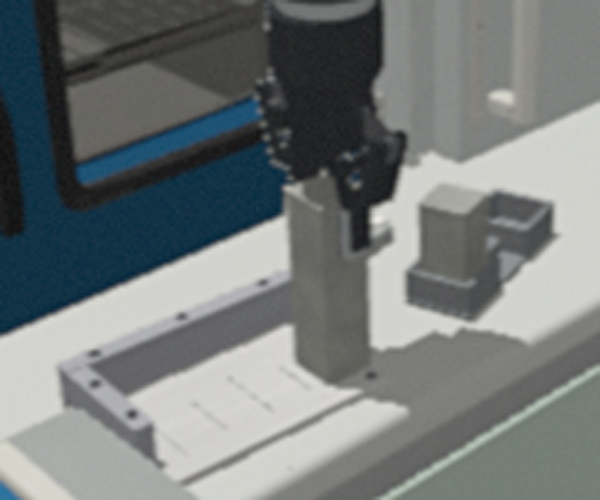

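The prism slid upright instead of tilting, because the grip stayed at 41 N. I'll go back and try to lighten the grip.

Emit:
servo_tool(
  plan=[
    [0, 0, -0.006, 0],
    [0.02, 0, -0.006, 0],
    [0.04, 0, -0.006, 0],
    [0.063, 0, -0.006, 0],
    [0.063, 0, -0.006, 0],
    [0.063, 0, 0.001, 0],
    [0.063, 0, 0.001, 0],
  ],
  jaw=1,
  squeeze=20,
)

```text
time: 11.35
eef_pos: [0.4298, 0.0889, 0.105]
tcp_rot: [-0.0, -0.69, 0.724, 0.0]
ft_force: [-0.5, 0.0, -4.1]
finger_gap: 0.461
grasp_force: 41.3
```

Emit:
servo_tool(
  plan=[
    [-0.03, 0, -0.004, 0],
    [-0.07, 0, -0.004, 0],
    [-0.07, 0, -0.004, 0],
    [-0.07, 0, 0.001, 0],
    [-0.07, 0, 0.003, 0],
    [-0.07, 0, 0.003, 0],
  ],
)

```text
time: 12.1
eef_pos: [0.4319, 0.1237, 0.1047]
tcp_rot: [0.0, -0.69, 0.724, 0.0]
ft_force: [-2.0, 0.2, 6.6]
finger_gap: 0.461
grasp_force: 42.4
```

Emit:
servo_tool(
  plan=[
    [0, 0, 0, 0],
    [0, 0, 0, 0],
    [0, 0, 0, 0],
  ],
  jaw=0.57,
  squeeze=20,
)

```text
time: 12.48
eef_pos: [0.4319, 0.1238, 0.1047]
tcp_rot: [0.001, -0.69, 0.724, 0.0]
ft_force: [-2.2, 0.4, 7.8]
finger_gap: 0.465
grasp_force: 42.4
```

The grip force doesn't relax once it is set. The prism now stands fully on the plate, so I'll open briefly and regrip at 20 N.

Emit:
servo_tool(
  plan=[
    [0, 0, -0.0015, 0],
    [0, 0, -0.0015, 0],
    [0, 0, -0.0015, 0],
    [0, 0, -0.0015, 0],
  ],
  jaw=0.4,
)

```text
time: 12.98
eef_pos: [0.4317, 0.1236, 0.1045]
tcp_rot: [-0.0, -0.69, 0.724, -0.0]
ft_force: [-0.3, -0.2, -0.3]
finger_gap: 0.598
grasp_force: 0.0
```

Emit:
servo_tool(
  plan=[
    [0, 0, 0, 0],
    [0, 0, 0, 0],
    [0, 0, 0, 0],
    [0, 0, 0, 0],
    [0, 0, 0, 0],
  ],
  jaw=1,
  squeeze=20,
)

```text
time: 13.6
eef_pos: [0.4318, 0.1237, 0.1046]
tcp_rot: [0.0, -0.69, 0.724, -0.0]
ft_force: [1.0, -0.2, 0.3]
finger_gap: 0.466
grasp_force: 25.4
```

Emit:
servo_tool(
  plan=[
    [0, 0, -0.006, 0],
    [0.02, 0, -0.006, 0],
    [0.06, 0, -0.006, 0],
    [0.06, 0, -0.006, 0],
    [0.06, 0, 0, 0],
    [0.06, 0, 0.003, 0],
    [0.06, 0, 0.003, 0],
  ],
)

```text
time: 14.48
eef_pos: [0.4309, 0.0938, 0.1045]
tcp_rot: [0.0, -0.69, 0.724, -0.001]
ft_force: [-3.8, -4.4, 14.1]
finger_gap: 0.46
grasp_force: 26.9
```

Emit:
servo_tool(
  plan=[
    [-0.01, 0, 0, 0],
    [-0.02, 0, 0, 0],
    [-0.03, 0, 0, 0],
    [-0.03, 0, 0, 0],
  ],
)

```text
time: 14.98
eef_pos: [0.4319, 0.109, 0.1048]
tcp_rot: [0.001, -0.69, 0.724, -0.001]
ft_force: [-4.2, -2.9, 16.3]
finger_gap: 0.466
grasp_force: 27.3
```

```bash
cat > look.py <<'E'
from station import arm,camera
import cv2,numpy as np
from h import *
def look(tag):
    s=arm.state();c=camera("scene");cv2.imwrite(f"pics/{tag}.png",c["frame"])
    u,v=proj(c,np.array(s["eef_pos"])).astype(int)
    x0,y0=u-50,v-40
    g=cv2.resize(cv2.cvtColor(c["frame"],cv2.COLOR_BGR2GRAY)[y0:y0+110,x0:x0+100],None,fx=4,fy=4,interpolation=cv2.INTER_CUBIC)
    L=cv2.createLineSegmentDetector().detect(g)[0][:,0]/4
    print(s["time"],np.round(s["eef_pos"],4),np.round(s["ft_force"],1),"tcp px",u,v)
    for l in sorted(L,key=lambda l:-np.hypot(l[2]-l[0],l[3]-l[1]))[:9]:
        if l[1]>l[3]: l=l[[2,3,0,1]]
        print((l+[x0,y0,x0,y0]).round(1),"ang",np.degrees(np.arctan2(l[2]-l[0],l[3]-l[1])).round(1))
E
python3 -c "from look import look;look('s4')"
```

```text
14.975 [0.4319 0.109  0.1048] [-4.2 -2.9 16.3] tcp px 294 220
[302.7 265.3 252.7 289.8] ang -63.9
[303.7 267.3 258.4 289.6] ang -63.7
[280.5 212.9 287.7 254.9] ang 9.7
[279.7 212.2 243.7 227.8] ang -66.7
[279.3 245.7 244.  261.6] ang -65.7
[277.5 233.6 244.  247.8] ang -67.1
[315.5 272.3 284.5 289.8] ang -60.6
[343.9 274.6 319.7 289.4] ang -58.5
[305.5 224.1 309.5 251.9] ang 8.1
```

Emit:
servo_tool(
  plan=[
    [-0.012, 0, -0.001, 0],
    [-0.023, 0, -0.001, 0],
    [-0.034, 0, -0.001, 0],
    [-0.045, 0, -0.001, 0],
    [-0.055, 0, 0, 0],
    [-0.065, 0, 0.002, 0],
    [-0.075, 0, 0.004, 0],
    [-0.085, 0, 0.0065, 0],
    [-0.095, 0, 0.009, 0],
    [-0.095, 0, 0.009, 0],
  ],
)

```text
time: 16.27
eef_pos: [0.4332, 0.1567, 0.0984]
tcp_rot: [0.0, -0.69, 0.724, 0.0]
ft_force: [1.1, -0.7, -0.6]
finger_gap: 0.469
grasp_force: 25.4
```

```bash
python3 -c "from look import look;look('s5')"
```

```text
16.275 [0.4332 0.1567 0.0984] [ 1.1 -0.7 -0.6] tcp px 278 230
[279.6 245.6 227.8 268.7] ang -66.0
[286.1 273.5 242.7 294.6] ang -64.0
[271.9 236.1 227.9 254.5] ang -67.3
[287.2 275.5 244.6 296.4] ang -63.9
[261.4 220.1 227.7 234.7] ang -66.6
[299.5 281.4 267.6 299.6] ang -60.3
[327.8 284.4 302.4 300. ] ang -58.6
[293.8 229.4 307.6 249.8] ang 34.0
[327.6 287.3 307.4 299.6] ang -58.6
```

Emit:
servo_tool(
  plan=[
    [-0.01, 0, 0.0045, 0],
    [-0.02, 0, 0.0085, 0],
    [-0.03, 0, 0.013, 0],
    [-0.039, 0, 0.0175, 0],
    [-0.048, 0, 0.023, 0],
    [-0.057, 0, 0.028, 0],
    [-0.066, 0, 0.034, 0],
    [-0.074, 0, 0.04, 0],
    [-0.082, 0, 0.047, 0],
    [-0.09, 0, 0.054, 0],
    [-0.09, 0, 0.054, 0],
  ],
)

```text
time: 17.7
eef_pos: [0.4353, 0.2014, 0.0712]
tcp_rot: [-0.0, -0.69, 0.724, 0.0]
ft_force: [0.9, 0.0, -2.1]
finger_gap: 0.463
grasp_force: 25.3
```

```bash
python3 -c "from look import look;look('s6')
import cv2
cv2.imwrite('pics/s6c.png',cv2.resize(cv2.imread('pics/s6.png')[150:300,190:370],(600,500),interpolation=cv2.INTER_CUBIC))"
```

```text
17.7 [0.4353 0.2014 0.0712] [ 0.9  0.  -2.1] tcp px 262 247
[311.9 294.3 274.5 316.9] ang -58.8
[264.6 252.3 227.3 269. ] ang -66.0
[247.2 226.3 211.9 241.5] ang -66.7
[311.8 297.  279.6 316.7] ang -58.6
[248.8 245.8 215.9 259.5] ang -67.3
[283.8 290.4 257.8 305.3] ang -60.3
[269.4 281.7 242.7 294.6] ang -64.2
[214.7 272.7 237.9 290.3] ang 52.8
[270.3 283.8 244.7 296.4] ang -63.9
```

View pics/s6c.png

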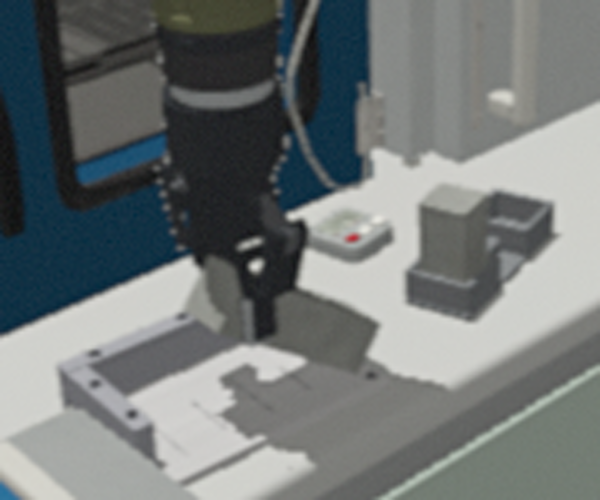

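The view shows the prism tilted roughly 60°, pivoting between the pads. Its lower end rests at (360,350) near the plate's open edge.

Emit:
servo_tool(
  plan=[
    [-0.008, 0, 0.008, 0],
    [-0.015, 0, 0.016, 0],
    [-0.022, 0, 0.024, 0],
    [-0.028, 0, 0.032, 0],
    [-0.034, 0, 0.041, 0],
    [-0.04, 0, 0.05, 0],
    [-0.045, 0, 0.059, 0],
    [-0.05, 0, 0.068, 0],
    [-0.055, 0, 0.078, 0],
    [-0.058, 0, 0.085, 0],
    [-0.058, 0, 0.085, 0],
  ],
)

```text
time: 19.12
eef_pos: [0.4367, 0.23, 0.0287]
tcp_rot: [-0.0, -0.69, 0.724, 0.0]
ft_force: [0.5, 0.6, -2.4]
finger_gap: 0.465
grasp_force: 25.2
```

Emit:
servo_tool(
  plan=[
    [-0.003, 0, 0.006, 0],
    [-0.005, 0, 0.011, 0],
    [-0.007, 0, 0.016, 0],
    [-0.008, 0, 0.02, 0],
    [-0.008, 0, 0.02, 0],
  ],
)

```text
time: 19.75
eef_pos: [0.437, 0.2341, 0.0189]
tcp_rot: [-0.0, -0.69, 0.724, 0.0]
ft_force: [-0.3, -1.0, -2.0]
finger_gap: 0.462
grasp_force: 25.3
```

```bash
python3 -c "from look import look;look('s7')"
```

```text
19.75 [0.437  0.2341 0.0189] [-0.3 -1.  -2. ] tcp px 251 273
[201.1 289.9 238.2 321.5] ang 49.6
[300.6 301.  262.7 324.3] ang -58.5
[300.7 303.7 264.7 325.9] ang -58.4
[227.8 234.6 200.6 246.3] ang -66.8
[214.6 272.6 238.  290.3] ang 52.9
[208.2 260.6 229.9 279.1] ang 49.5
[260.7 309.7 240.1 322.5] ang -58.0
[235.  251.4 215.9 259.6] ang -67.0
[209.5 309.9 224.4 322.8] ang 49.0
```

Emit:
servo_tool(
  plan=[
    [-0.0005, 0, 0.003, 0],
    [-0.001, 0, 0.006, 0],
    [-0.001, 0, 0.009, 0],
    [-0.001, 0, 0.009, 0],
  ],
)

```text
time: 20.3
eef_pos: [0.4373, 0.2351, 0.0146]
tcp_rot: [0.0, -0.69, 0.724, 0.0]
ft_force: [0.3, 2.0, -0.4]
finger_gap: 0.467
grasp_force: 25.5
```

Emit:
servo_tool(
  plan=[
    [0, 0, 0.002, 0],
    [0, 0, 0.004, 0],
    [0, 0, 0.004, 0],
  ],
)

```text
time: 20.68
eef_pos: [0.4374, 0.2346, 0.0126]
tcp_rot: [0.0, -0.69, 0.724, -0.0]
ft_force: [1.3, 2.1, -0.7]
finger_gap: 0.463
grasp_force: 25.5
```

Emit:
servo_tool(
  plan=[
    [0, 0, 0.002, 0],
    [0, 0, 0.003, 0],
    [0, 0, 0.003, 0],
  ],
)

```text
time: 21.05
eef_pos: [0.4373, 0.2346, 0.0111]
tcp_rot: [0.0, -0.69, 0.724, -0.0]
ft_force: [0.4, 2.0, 0.6]
finger_gap: 0.465
grasp_force: 25.5
```

```bash
python3 -c "from look import look;look('s8')
import cv2
cv2.imwrite('pics/s8c.png',cv2.resize(cv2.imread('pics/s8.png')[190:310,190:330],(700,600),interpolation=cv2.INTER_CUBIC))"
```

```text
21.05 [0.4373 0.2346 0.0111] [0.4 2.  0.6] tcp px 251 275
[201.1 289.9 238.1 321.4] ang 49.6
[300.6 301.  262.9 324.2] ang -58.5
[300.6 303.8 264.8 325.8] ang -58.4
[214.5 272.5 238.  290.4] ang 52.8
[208.2 260.7 230.1 279.3] ang 49.8
[226.5 235.2 200.7 246.2] ang -67.0
[260.4 309.8 240.  322.6] ang -58.0
[209.3 309.6 224.5 322.9] ang 48.8
[228.3 235.  233.3 253. ] ang 15.4
```

View pics/s8c.png

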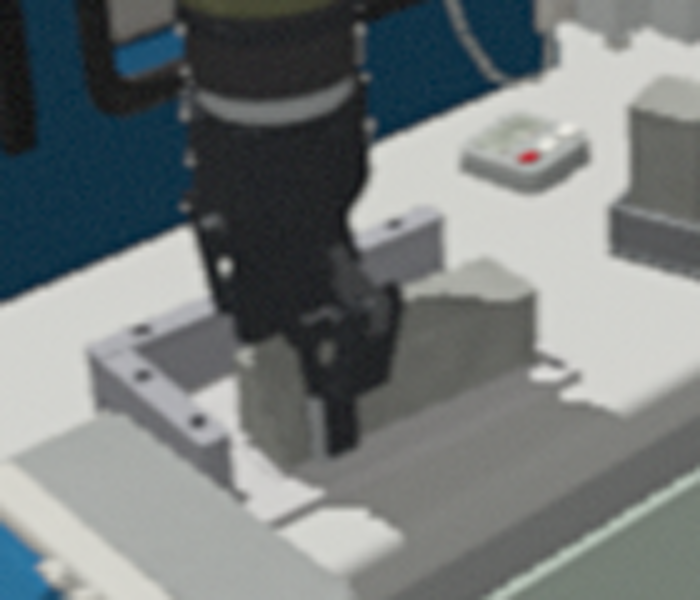

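The prism looks flat or nearly so on the plate, spanning (245–535, 265–470) in the crop, with free space to both fences.

Emit:
servo_tool(
  plan=[
    [0, 0, 0.001, 0],
    [0, 0, 0.002, 0],
    [0, 0, 0.002, 0],
    [0, 0, 0.002, 0],
  ],
)

```text
time: 21.6
eef_pos: [0.4371, 0.2345, 0.01]
tcp_rot: [-0.0, -0.69, 0.724, -0.0]
ft_force: [1.7, 2.1, 0.9]
finger_gap: 0.461
grasp_force: 25.5
```

```bash
python3 - <<'E'
import pickle,numpy as np
from h import *
s,c=pickle.load(open("w3.pkl","rb"))
for z in(.008,.011):
  for x,y in((300,470),(540,372)):
    print(z,onz(c,(190+x/5,190+y/5),z).round(4))
print("fence outer corner",onz(c,(190+90/5,190+350/5),.044).round(4), "fence far end", onz(c,(190+440/5,190+212/5),.044).round(4))
for x,y in((535,290),(487,258)): print("top end",onz(c,(190+x/5,190+y/5),.048).round(4))
E
```

```text
0.008 [0.4195 0.2524 0.008 ]
0.008 [0.4016 0.1283 0.008 ]
0.011 [0.4161 0.2547 0.011 ]
0.011 [0.3983 0.1312 0.011 ]
fence outer corner [0.515  0.2932 0.044 ] fence far end [0.4983 0.1057 0.044 ]
top end [0.408  0.1243 0.048 ]
top end [0.4446 0.1216 0.048 ]
```

Emit:
servo_tool(
  plan=[
    [0, 0, 0.001, 0],
    [0, 0, 0.002, 0],
    [0, 0, 0.003, 0],
    [0, 0, 0.003, 0],
    [0, 0, 0.003, 0],
  ],
)

```text
time: 22.22
eef_pos: [0.437, 0.2345, 0.0085]
tcp_rot: [-0.0, -0.69, 0.724, 0.0]
ft_force: [0.7, 2.0, 0.6]
finger_gap: 0.463
grasp_force: 25.5
```

Emit:
servo_tool(
  plan=[
    [0, 0, 0.001, 0],
    [0, 0, 0.002, 0],
    [0, 0, 0.003, 0],
    [0, 0, 0.003, 0],
  ],
)

```text
time: 22.72
eef_pos: [0.437, 0.2345, 0.007]
tcp_rot: [-0.0, -0.69, 0.724, 0.0]
ft_force: [1.7, 2.2, 0.5]
finger_gap: 0.467
grasp_force: 25.5
```

```bash
python3 - <<'E'
from station import arm,camera
import cv2,pickle,numpy as np
s=arm.state();d={n:camera(n) for n in("scene","wrist")};pickle.dump((s,d),open("w9.pkl","wb"))
a=cv2.resize(d["scene"]["frame"][220:300,225:310],(425,400),interpolation=cv2.INTER_CUBIC)
b=cv2.resize(d["wrist"]["frame"][100:400,170:470],(375,375));b=cv2.copyMakeBorder(b,0,25,0,0,cv2.BORDER_CONSTANT)
cv2.imwrite("pics/s9.png",np.hstack([a,b]))
E
```

```text
(no output)
```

View pics/s9.png

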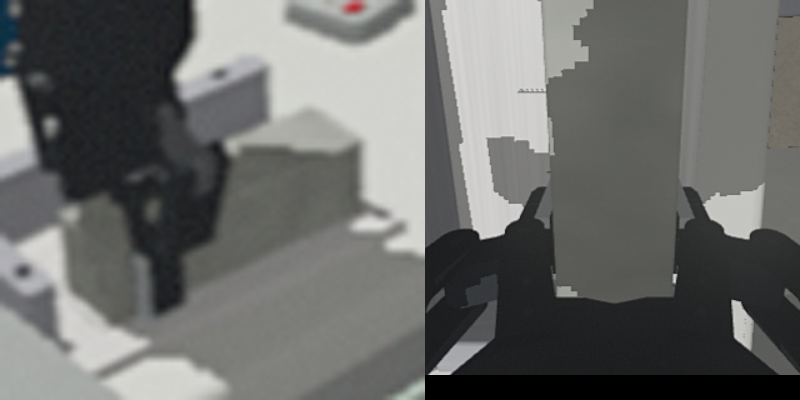

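The scene half shows the prism almost flat, with the fingertips just above the plate at (165,310). The wrist half shows its top face between columns 551 and 683, narrowing slightly, which suggests a small remaining tilt. I'll measure that from the width along its length.

```bash
cat > tilt.py <<'E'
import numpy as np,cv2
def tilt(s,c):
    g=cv2.GaussianBlur(cv2.cvtColor(c["frame"],cv2.COLOR_BGR2GRAY),(1,7),0).astype(float)
    K,T=c["camera_matrix"],c["T_tool_cam"];f=K[0,0];P=[]
    for v in range(20,325,3):
        d=np.abs(np.diff(g[v]))
        def pk(a,b):
            i=a+np.argmax(d[a:b]);w=d[i-1:i+2];return i+.5+(w@[-1,0,1])/w.sum(),d[i]
        (l,a),(r,b)=pk(255,295),pk(350,395)
        if min(a,b)<6: continue
        z=f*.04/(r-l);P.append((T@[0,(v-K[1,2])/f*z,z,1])[[0,2]].tolist()+[r-l,v])
    P=np.array(P);k=np.polyfit(P[:,0],P[:,1],1)
    for _ in range(5):
        e=P[:,1]-np.polyval(k,P[:,0]);m=np.abs(e)<max(.0015,1.5*np.median(np.abs(e)));k=np.polyfit(P[m,0],P[m,1],1)
    x=P[m,0]
    print("n",len(P),m.sum(),"x range",x.min().round(3),x.max().round(3),"tilt deg",np.degrees(np.arctan(k[0])).round(2),"top z at x=0:",(s["eef_pos"][2]-k[1]).round(4),"x=.1:",(s["eef_pos"][2]-np.polyval(k,.1)).round(4),"sd",e[m].std().round(4))
E
python3 - <<'E'
import pickle
from tilt import tilt
s,d=pickle.load(open("w9.pkl","rb"));tilt(s,d["wrist"])
E
```

```text
n 102 63 x range -0.007 0.103 tilt deg 0.92 top z at x=0: 0.0489 x=.1: 0.0473 sd 0.0003
```

Emit:
servo_tool(
  plan=[
    [0, 0, 0.001, 0],
    [0, 0, 0.002, 0],
    [0, 0, 0.002, 0],
  ],
)

```text
time: 23.2
eef_pos: [0.4371, 0.2346, 0.0066]
tcp_rot: [0.0, -0.69, 0.724, 0.0]
ft_force: [-1.7, 0.8, 8.0]
finger_gap: 0.461
grasp_force: 29.4
```

Emit:
servo_tool(
  plan=[
    [0, 0, 0, 0],
    [0, 0, 0, 0],
    [0, 0, 0, 0],
    [0, 0, 0, 0],
  ],
  jaw=0.3,
)

```text
time: 23.7
eef_pos: [0.437, 0.2344, 0.0059]
tcp_rot: [-0.0, -0.69, 0.724, 0.0]
ft_force: [-0.3, 0.2, 0.1]
finger_gap: 0.7
grasp_force: 0.0
```

```bash
python3 - <<'E'
from station import arm,camera
from tilt import tilt
import numpy as np
s=arm.state();print(s["time"],np.round(s["eef_pos"],4),np.round(s["ft_force"],1),s["finger_gap"]);tilt(s,camera("wrist"))
E
```

```text
23.7 [0.437  0.2344 0.0059] [-0.3  0.2  0.1] 0.6996585166790245
n 102 63 x range 0.009 0.102 tilt deg 7.77 top z at x=0: 0.0579 x=.1: 0.0443 sd 0.0029
```

Emit:
servo_tool(
  plan=[
    [0, 0, -0.06, 0],
    [0, 0, -0.14, 0],
    [0, 0, -0.22, 0],
    [0.03, 0.04, -0.25, 0],
    [0.08, 0.12, -0.25, 0],
    [0.08, 0.12, -0.25, 0],
  ],
)

```text
time: 24.5
eef_pos: [0.372, 0.1957, 0.1307]
tcp_rot: [-0.001, -0.69, 0.724, 0.0]
ft_force: [0.4, -0.1, -0.7]
finger_gap: 0.701
grasp_force: 0.0
```

```bash
python3 - <<'E'
from station import arm,camera
import cv2,numpy as np,pickle
s=arm.state();d={n:camera(n) for n in("scene","top","wrist")};pickle.dump((s,d),open("w10.pkl","wb"))
print(s["time"],np.round(s["eef_pos"],4),np.round(s["tcp_rot"],4))
a=cv2.resize(d["scene"]["frame"][215:305,200:310],(440,360),interpolation=cv2.INTER_CUBIC)
b=cv2.resize(d["top"]["frame"][180:240,195:285],(360,240),interpolation=cv2.INTER_CUBIC)
w=cv2.resize(d["wrist"]["frame"],(360,225),interpolation=cv2.INTER_AREA)
m=np.zeros((480,800,3),np.uint8);m[:360,:440]=a;m[:240,440:]=b;m[240:465,440:]=w
cv2.imwrite("pics/m10.png",m)
E
```

```text
24.5 [0.372  0.1957 0.1307] [-1.400e-03 -6.897e-01  7.241e-01  4.000e-04]
```

View pics/m10.png

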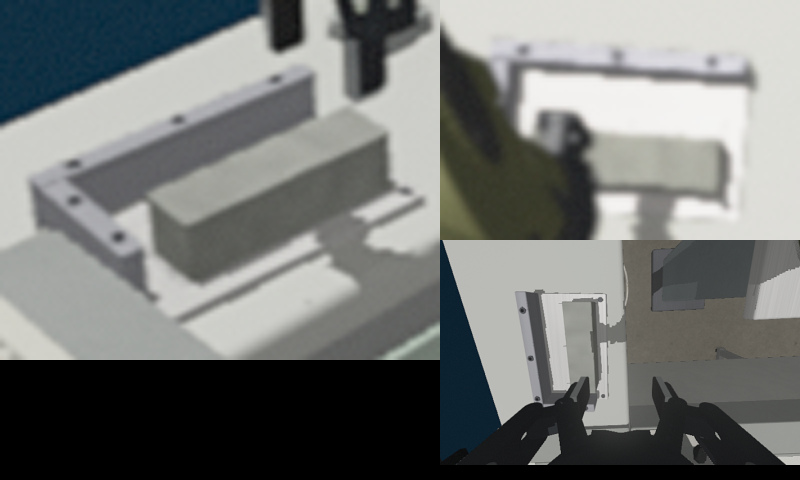

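The prism lies flat and released on the plate: its top corners in the scene crop are (150,192), (195,226), (388,133) and (347,105), clear of both fences. That was my 11th picture, one over the limit, so from here I work from numbers only.

```bash
python3 - <<'E'
import pickle,numpy as np
from h import *
s,d=pickle.load(open("w10.pkl","rb"));c=d["scene"]
def b(P,o=np.array([.5092,.275]),y=-.048):
    R=np.array([[np.cos(y),np.sin(y)],[-np.sin(y),np.cos(y)]]);return (R@(P[:2]-o)).round(4)
for x,y,z in((150,192,.048),(195,226,.048),(388,133,.048),(347,105,.048),(30,184,.044),(313,70,.044),(58,203,.044)):
    P=onz(c,(200+(x+.5)/4-.5,215+(y+.5)/4-.5),z);print(P[:2].round(4),"board",b(P))
print("tcp board",b(np.array(s["eef_pos"])))
E
```

```text
[0.4559 0.2565] board [-0.0524 -0.0211]
[0.4128 0.2581] board [-0.0955 -0.0215]
[0.409  0.1245] board [-0.0929 -0.1551]
[0.4488 0.1212] board [-0.053  -0.1565]
[0.5142 0.2959] board [0.004  0.0211]
[0.4996 0.1051] board [-0.0015 -0.1702]
[0.4875 0.295 ] board [-0.0226  0.019 ]
tcp board [-0.1332 -0.0858]
```

Emit:
servo_tool(
  plan=[
    [0.008, 0, 0, 0],
    [0.008, 0, 0, 0],
    [0.008, 0, 0, 0],
    [0.008, 0, 0, 0],
    [0.008, 0, 0, 0],
    [0.008, 0, 0.1, 0],
    [0.008, 0, 0.18, 0],
    [0.008, 0, 0.213, 0],
    [0.008, 0, 0.213, 0],
  ],
  jaw=1,
)

```text
time: 25.78
eef_pos: [0.3738, 0.1929, 0.0235]
tcp_rot: [-0.001, -0.69, 0.724, 0.0]
ft_force: [-0.7, 0.3, 0.2]
finger_gap: -0.0
grasp_force: 0.0
```

Emit:
servo_tool(
  plan=[
    [0, -0.015, 0, 0],
    [0, -0.03, 0, 0],
    [0, -0.045, 0, 0],
    [0, -0.06, 0, 0],
    [0, -0.075, 0, 0],
    [0, -0.09, 0, 0],
    [0, -0.09, 0, 0],
  ],
)

```text
time: 26.65
eef_pos: [0.4211, 0.1913, 0.0246]
tcp_rot: [0.0, -0.69, 0.724, -0.0]
ft_force: [0.6, 0.8, 0.3]
finger_gap: 0.001
grasp_force: 0.0
```

Emit:
servo_tool(
  plan=[
    [0, -0.01, 0, 0],
    [0, -0.02, 0, 0],
    [0, -0.03, 0, 0],
    [0, -0.04, 0, 0],
    [0, -0.045, 0, 0],
    [0, -0.045, 0, 0],
  ],
)

```text
time: 27.4
eef_pos: [0.4431, 0.1903, 0.0246]
tcp_rot: [0.0, -0.69, 0.724, -0.0]
ft_force: [0.0, -0.1, 0.5]
finger_gap: 0.004
grasp_force: 0.0
```

Emit:
servo_tool(
  plan=[
    [0, -0.004, 0, 0],
    [0, -0.008, 0, 0],
    [0, -0.008, 0, 0],
  ],
)

```text
time: 27.78
eef_pos: [0.4467, 0.1901, 0.0246]
tcp_rot: [0.0, -0.69, 0.724, -0.0]
ft_force: [-1.1, 0.8, 0.6]
finger_gap: -0.001
grasp_force: 0.7
```

Emit:
servo_tool(
  plan=[
    [0, -0.004, 0, 0],
    [0, -0.008, 0, 0],
    [0, -0.008, 0, 0],
  ],
)

```text
time: 28.15
eef_pos: [0.4502, 0.1898, 0.0244]
tcp_rot: [-0.0, -0.69, 0.724, 0.0]
ft_force: [-3.6, -0.4, 2.0]
finger_gap: -0.001
grasp_force: 1.7
```

Emit:
servo_tool(
  plan=[
    [0, -0.003, 0, 0],
    [0, -0.006, 0, 0],
    [0, -0.006, 0, 0],
  ],
)

```text
time: 28.52
eef_pos: [0.4503, 0.1897, 0.0241]
tcp_rot: [-0.002, -0.69, 0.724, 0.002]
ft_force: [-10.7, 1.6, 8.3]
finger_gap: 0.001
grasp_force: 5.8
```

```bash
python3 - <<'E'
from station import arm,camera
import cv2,numpy as np,pickle
from h import *
s=arm.state();c=camera("scene");pickle.dump((s,c),open("w11.pkl","wb"))
# top face brightness rows: line segments of prism top
x0,y0=200,215
g=cv2.resize(cv2.cvtColor(c["frame"],cv2.COLOR_BGR2GRAY)[y0:y0+90,x0:x0+110],None,fx=4,fy=4,interpolation=cv2.INTER_CUBIC)
L=cv2.createLineSegmentDetector().detect(g)[0][:,0]
for l in sorted(L,key=lambda l:-np.hypot(l[2]-l[0],l[3]-l[1]))[:16]:
    l=l/4; P=[onz(c,(x0+l[i]-.4,y0+l[i+1]-.4),.046)[:2] for i in(0,2)]
    R=np.array([[.9988,-.048],[.048,.9988]])
    print(np.round(l*4),[ (R@(p-[.5092,.275])).round(3).tolist() for p in P])
E
```

```text
[174.  51.  -1. 127.] [[0.072, -0.118], [0.066, 0.006]]
[170. 319. 304. 254.] [[-0.151, 0.03], [-0.151, -0.051]]
[238. 357. 367. 283.] [[-0.197, 0.022], [-0.193, -0.06]]
[305. 263. 179. 326.] [[-0.158, -0.047], [-0.158, 0.03]]
[151. 301.  59. 231.] [[-0.132, 0.029], [-0.049, 0.033]]
[ 33. 183. 120. 257.] [[0.002, 0.021], [-0.09, 0.021]]
[142. 241.  64. 178.] [[-0.086, 0.006], [-0.006, 0.005]]
[134. 187. 222. 150.] [[-0.04, -0.019], [-0.041, -0.076]]
[ 73. 358.   1. 297.] [[-0.145, 0.081], [-0.079, 0.084]]
[366. 159. 439. 175.] [[-0.103, -0.131], [-0.143, -0.151]]
[438. 323. 377. 359.] [[-0.241, -0.066], [-0.242, -0.027]]
[205. 114. 178.  52.] [[-0.002, -0.091], [0.07, -0.119]]
[201. 225. 142. 245.] [[-0.094, -0.026], [-0.088, 0.007]]
[433.  29. 386.  59.] [[-0.014, -0.255], [-0.024, -0.21]]
[337. 101. 339. 155.] [[-0.042, -0.157], [-0.089, -0.122]]
[ 36. 233.  28. 180.] [[-0.042, 0.043], [0.005, 0.021]]
```

The push stopped at 10.7 N with the prism against the back fence. Its front edge measures parallel to the board, at x = −0.040. Next I push the end.

Emit:
servo_tool(
  plan=[
    [0, 0.03, 0, 0],
    [0, 0.03, -0.08, 0],
    [0, 0.03, -0.12, 0],
    [0.1, 0, -0.12, 0],
    [0.2, -0.06, -0.12, 0],
    [0.214, -0.066, -0.12, 0],
    [0.214, -0.066, -0.12, 0],
    [0.214, -0.066, -0.05, 0],
    [0.214, -0.066, 0, 0],
    [0.214, -0.066, 0, 0],
  ],
)

```text
time: 29.82
eef_pos: [0.4788, 0.0821, 0.023]
tcp_rot: [-0.002, -0.69, 0.723, 0.001]
ft_force: [0.5, 0.6, -0.3]
finger_gap: 0.004
grasp_force: 0.0
```

Emit:
servo_tool(
  plan=[
    [-0.01, 0, 0, 0],
    [-0.02, 0, 0, 0],
    [-0.03, 0, 0, 0],
    [-0.04, 0, 0, 0],
    [-0.05, 0, 0, 0],
    [-0.05, 0, 0, 0],
  ],
)

```text
time: 30.58
eef_pos: [0.4825, 0.1066, 0.0246]
tcp_rot: [0.0, -0.69, 0.724, 0.0]
ft_force: [0.5, -0.7, -0.3]
finger_gap: -0.004
grasp_force: 0.0
```

Emit:
servo_tool(
  plan=[
    [-0.008, 0.006, 0, 0],
    [-0.016, 0.006, 0, 0],
    [-0.024, 0.006, 0, 0],
    [-0.028, 0.006, 0, 0],
    [-0.028, 0.006, 0, 0],
  ],
)

```text
time: 31.2
eef_pos: [0.4801, 0.1208, 0.0245]
tcp_rot: [0.0, -0.69, 0.724, 0.0]
ft_force: [-0.1, -0.3, 1.0]
finger_gap: 0.003
grasp_force: 0.2
```

Emit:
servo_tool(
  plan=[
    [-0.003, 0, 0, 0],
    [-0.006, 0, 0, 0],
    [-0.006, 0, 0, 0],
  ],
)

```text
time: 31.58
eef_pos: [0.4802, 0.1235, 0.0245]
tcp_rot: [0.0, -0.69, 0.724, 0.0]
ft_force: [-0.3, -1.4, -0.2]
finger_gap: 0.002
grasp_force: 0.6
```

Emit:
servo_tool(
  plan=[
    [-0.003, 0, 0, 0],
    [-0.006, 0, 0, 0],
    [-0.006, 0, 0, 0],
  ],
)

```text
time: 31.95
eef_pos: [0.4803, 0.1257, 0.0245]
tcp_rot: [-0.001, -0.69, 0.724, -0.001]
ft_force: [-0.3, -4.3, 1.3]
finger_gap: -0.0
grasp_force: 2.6
```

Emit:
servo_tool(
  plan=[
    [-0.002, 0, 0, 0],
    [-0.004, 0, 0, 0],
    [-0.004, 0, 0, 0],
    [-0.004, 0, 0, 0],
  ],
)

```text
time: 32.45
eef_pos: [0.4803, 0.1257, 0.0245]
tcp_rot: [-0.002, -0.689, 0.725, -0.002]
ft_force: [-0.7, -11.4, 3.8]
finger_gap: 0.001
grasp_force: 5.9
```

Emit:
servo_tool(
  plan=[
    [0.03, 0, 0, 0],
    [0.03, 0, -0.08, 0],
    [0.03, 0, -0.12, 0],
    [-0.06, 0.06, -0.12, 0],
    [-0.15, 0.117, -0.12, 0],
    [-0.161, 0.117, -0.12, 0],
    [-0.161, 0.117, -0.12, 0],
    [-0.161, 0.117, -0.05, 0],
    [-0.161, 0.117, 0, 0],
    [-0.161, 0.117, 0, 0],
  ],
)

```text
time: 33.7
eef_pos: [0.4249, 0.2096, 0.023]
tcp_rot: [-0.002, -0.689, 0.725, 0.001]
ft_force: [-0.6, -0.7, 1.1]
finger_gap: 0.002
grasp_force: 0.0
```

Emit:
servo_tool(
  plan=[
    [0, -0.015, 0, 0],
    [0, -0.03, 0, 0],
    [0, -0.04, 0, 0],
    [0, -0.046, 0, 0],
    [0, -0.05, 0, 0],
    [0, -0.052, 0, 0],
    [0, -0.052, 0, 0],
  ],
)

```text
time: 34.58
eef_pos: [0.4513, 0.2103, 0.0244]
tcp_rot: [-0.0, -0.69, 0.724, 0.0]
ft_force: [-3.4, 0.6, 2.8]
finger_gap: -0.005
grasp_force: 1.8
```

Emit:
servo_tool(
  plan=[
    [0, -0.002, 0, 0],
    [0, -0.004, 0, 0],
    [0, -0.004, 0, 0],
  ],
)

```text
time: 34.95
eef_pos: [0.4514, 0.2103, 0.0242]
tcp_rot: [-0.001, -0.69, 0.724, 0.002]
ft_force: [-8.7, 1.7, 6.7]
finger_gap: -0.002
grasp_force: 4.7
```

Emit:
servo_tool(
  plan=[
    [0, 0.015, 0, 0],
    [0, 0.03, 0, 0],
    [0, 0.03, -0.1, 0],
    [0, 0.03, -0.2, 0],
    [0.2, 0.03, -0.3, 0],
    [0.35, 0.03, -0.4, 0],
    [0.5, 0.03, -0.5, 0],
    [0.5, 0.03, -0.5, 0],
    [0.5, 0.03, -0.5, 0],
    [0.5, 0.03, -0.5, 0],
  ],
)

```text
time: 36.2
eef_pos: [0.428, -0.0408, 0.2765]
tcp_rot: [0.001, -0.688, 0.725, -0.002]
ft_force: [-0.3, 0.5, -0.4]
finger_gap: 0.001
grasp_force: 0.0
```

```bash
python3 - <<'E'
from station import arm,camera
import cv2,numpy as np,pickle
from h import *
s=arm.state();print(s["time"],np.round(s["eef_pos"],3))
d={n:camera(n) for n in("scene","top")};pickle.dump(d,open("w12.pkl","wb"))
R=np.array([[.9988,-.048],[.048,.9988]])
for n,(x0,y0,w,h) in {"scene":(200,215,110,90),"top":(195,180,90,60)}.items():
    c=d[n];g=cv2.resize(cv2.cvtColor(c["frame"],cv2.COLOR_BGR2GRAY)[y0:y0+h,x0:x0+w],None,fx=4,fy=4,interpolation=cv2.INTER_CUBIC)
    L=cv2.createLineSegmentDetector().detect(g)[0][:,0];print(n)
    for l in sorted(L,key=lambda l:-np.hypot(l[2]-l[0],l[3]-l[1]))[:16]:
        l=l/4;P=[R@(onz(c,(x0+l[i]-.4,y0+l[i+1]-.4),.046)[:2]-[.5092,.275]) for i in(0,2)]
        e=P[1]-P[0];print(np.round(P[0],3),np.round(P[1],3),"deg",np.degrees(np.arctan2(e[1],e[0])).round(1)%90)
E
```

```text
36.2 [ 0.428 -0.041  0.276]
scene
[ 0.077 -0.217] [0.066 0.006] deg 2.799999999999997
[-0.151  0.029] [-0.152 -0.129] deg 89.6
[-0.159 -0.127] [-0.158  0.03 ] deg 89.5
[-0.197  0.026] [-0.191 -0.11 ] deg 2.700000000000003
[-0.04   0.003] [-0.042 -0.134] deg 89.3
[-0.092 -0.105] [-0.092  0.007] deg 89.8
[-0.132  0.029] [-0.048  0.033] deg 2.6
[0.002 0.021] [-0.089  0.021] deg 89.5
[-0.144  0.081] [-0.079  0.084] deg 1.9
[-0.088  0.005] [-0.029  0.006] deg 1.0
[-0.241 -0.067] [-0.243 -0.027] deg 1.9000000000000057
[-0.014 -0.255] [-0.024 -0.21 ] deg 11.599999999999994
[-0.042  0.043] [0.006 0.021] deg 65.4
[-0.16   0.029] [-0.193  0.027] deg 3.6999999999999886
[-0.015 -0.208] [ 0.024 -0.2  ] deg 12.5
[ 0.035 -0.214] [-0.003 -0.224] deg 15.0
top
[-0.048 -0.147] [-0.048 -0.012] deg 0.0
[-0.08 -0.2 ] [ 0.056 -0.197] deg 1.3
[-0.039 -0.006] [-0.04  -0.135] deg 89.6
[-0.087  0.   ] [-0.034  0.   ] deg 89.9
[-0.122 -0.191] [-0.079 -0.202] deg 75.8
[-0.047 -0.011] [-0.09 -0.01] deg 88.1
[-0.002 -0.135] [-0.001 -0.172] deg 0.9000000000000057
[-0.012 -0.148] [-0.047 -0.149] deg 1.4000000000000057
[-0.01  -0.181] [-0.01  -0.149] deg 0.7000000000000028
[-0.    -0.018] [ 0.003 -0.05 ] deg 5.099999999999994
[-0.038 -0.139] [-0.006 -0.138] deg 1.5
[-0.107  0.001] [-0.105 -0.03 ] deg 3.9000000000000057
[-0.108 -0.044] [-0.106 -0.072] deg 4.099999999999994
[-0.001 -0.109] [ 0.001 -0.134] deg 5.0
[-0.108 -0.092] [-0.106 -0.116] deg 3.4000000000000057
[-0.071 -0.178] [-0.05  -0.177] deg 3.3
```

The final edges match a flush seat: the front edge is at x = −0.040, the far end at y = −0.139, and both are parallel to the fences. I'm handing the job in.

```bash
python3 -c "
from station import sign_off
print(sign_off())"
```

```text
the job is handed in; nothing more can be done
None
```

The taller prism was laid gently on the board, released, then pushed flush against both fences (contact felt at about 10 N on each, squareness checked in the cameras) and handed in at about 36 s; I viewed 11 pictures, one over the limit of 10.

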